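# Pull a proof on the bench hand press

### The arm

A 7-joint arm with a two-finger parallel gripper is mounted at the origin on the work surface. World frame = base frame: x ahead of the robot, y to its left, z up, the work surface at z = 0. Lengths are in m, angles in rad, forces in N, time in s.
With the tool pointing down it reaches from about 0.425 to 0.875 m from the base axis. Payload 8.4 kg.
Tool frame: the origin (TCP) lies on the centre line of the jaws, within the pads' length; the fingertips stand 22 mm ahead of it and the grasp point (between the pads) lies 3 mm ahead of it (bot.tcp_to_tips is the distance from the TCP to the fingertips, in m); z points along the fingers, y is the line along which they close (so a half turn about z gives the same grasp; the last joint's range is limited). The gripper opens to 85 mm and grips with 20 to 120 N. Pads are 22 mm wide; open, the fingers measure 114 mm over their backs; the gripper's body (76 mm by 85 mm) begins 54 mm behind the grasp point. The pads swing forward as they close: fully open they stand 13 mm farther back than shut.
Start: joints at [1.247, 0.333, 0.04, 1.465, -0.013, 1.343, -0.059], TCP at [0.145, -0.634, 0.253] pointing down, gripper open.
Joint ranges: [-2.58, 2.58], [-0.38, 2.09], [-1.3, 1.39], [0.25, 2.4], [-1.5, 4.64], [0.08, 2.09], [-2.65, 2.65]. Speed limits (rad/s): [2.22, 2.22, 2.79, 2.79, 3.14, 3.14, 3.14].

### API

Orientations are given as a unit quaternion [w, x, y, z].
In Python, from bench import bot, vision gives the robot as it stands (bot), with the cameras (vision).
- The arm moves only by the shell command python3 steer.py [FORCE], which reads ROWS from standard input. ROWS is a JSON list that holds a single list of rows (three levels of brackets), with 1 to 8 rows, each of 7 numbers: the finger opening in m, then dx, dy, dz in fractions of the full range, 1 being 1 m, then a rotation vector rx, ry, rz in parts of the range, where 1.0 means 90 degrees; each row is the pose to reach, as a shift and turn from the pose commanded when the command began, along the tool's axes at that moment; what a row does not reach only later rows make up. A row lasts 1/12 s, in which the tool goes at most 0.0417 m and 0.125 rad, less where a joint would pass 70% of its speed; a pose out of reach is approached as far as the arm can. The fingers move at their own pace and stop on an object; FORCE is the grip in N (left out, the last holds). Time passes only in rows, so rows that do not move let the fingers close. It prints the time, the measured TCP pose, the force, the opening and the grip force at its end. A shift or turn number past 1, either way, is cut back to 1. Input that does not fit is refused with a message, and nothing moves.
- bot.read_state(): the state, without advancing time (a new reading comes with each control period).
- vision.capture(name): name is "scene" or "top" or "wrist"; returns the picture (480x640x3 uint8, red, green, blue); there is no depth.
- vision.camera_info(name): a dict with "K" (3x3 intrinsics, pixels), "pose" (4x4, takes a point from camera to world coordinates). Camera axes: x right, y down, z forward; pixel columns grow to the right and rows downward; lengths in m; the calibration is good to about 2 mm. A picture is of the moment at which its call begins: read the wrist's pose just before it. camera_info takes no time and is no camera call; for the wrist camera it gives the pose at the moment of the call.
- bot.close_job(): hands the job in; it is judged then, once.
The state is a dict: "time_s": time; "q": joint angles; "dq": joint speeds; "tau": joint torques, N m; "position": TCP position; "eef_rot": TCP orientation; "wrist_force": force on the tool from outside, world axes, zero at the start; "moment": the same for the moment, N m; "finger_gap": finger opening in m; "finger_force": force on a finger pad.
Only numpy, scipy, OpenCV 4.12 (cv2) and the standard library are available. Lean on these libraries where they do the work, as an engineer would, in place of code of your own. Each camera call takes 0.05 s, during which the arm holds its last target. There are 200 camera calls.

### The job

Set the three green-inked relief blocks gently on the run-out bed of the hand press, flat and face up side by side inside its rim (no dropping; the bare wooden block and the studio's other things stay where they are), then push the bed fully home under the platen. Only then flip the red safety catch down out of the lever's way and pull the lever's upright wooden handle towards you and round as far as it goes, so that the platen bears on all three blocks. Keep pulling: finish while still holding the lever over.

Things in the scene. Friction and masses are not known exactly. Their poses are not given: they have to be found in the camera images.
- press: Bench hand press, dark cast iron, fixed. Origin: centre of its foot plate (300 x 200 mm) on the table, below the lever's spindle. Local +x points away from the robot, +y to the side where the bed runs out (robot's left), z up. Cheeks at x = +-102 to +-142 mm, y within +-43 mm; head on top of them 284 x 85 mm, z = 137 to 187 mm. Two bed rails reach to y = 295 mm.
- bed (a joint): Travel of the aluminium bed, m: 0 = fully run out (its middle 210 mm to local +y of the press origin), 0.210 = fully home, middle under the platen, against a stop. It starts 0 to 25 mm in, slides along local -y with about 2 N of friction and stays where it is left.
- tray_floor (a point): Middle of the bed's top face, 40 mm above the table, moving with the bed; axes as the press (x away from the robot, y run-out side). The usable floor is 168 mm (x) by 146 mm (y) inside a rim 10 mm high and 5 mm thick.
- bed_bar (a point): Middle of the black run-in bar on the bed's outer (+y) end: a round bar 16 mm thick, 130 mm long along local x, 55 mm above the table, 52 mm out from the bed's edge. Push it along local -y to run the bed in; at home it is still 85 mm clear of the head.
- platen: Steel platen with paper-covered packing, 172 x 150 mm, between the cheeks under the head. Origin as the press origin (table height, under the spindle) when parked; its face is 72 mm above the table when parked, 9 mm above blocks lying on the bed, and comes down 8.3 mm per rad of the lever.
- catch (a joint): Red safety catch, rad: 0 = standing in front of the lever, blocking it (leans 0.2 rad to the spindle, kept by its weight); 1.8 = flipped down outwards, away from the spindle, lying below the lever's path. Loose hinge: once 0.4 rad over it falls and stays down. Hinge pin level, square to the parked lever, at 183 mm height, 95 mm from the spindle, 18 mm nearer the robot than the lever's centre line.
- catch_top (a point): Centre of the catch's rounded top (20 mm round, 16 mm wide), 80 mm from the hinge pin, 261 mm above the table when up. The arm's upper face is at 221 mm, the hub's top at 235 mm: the upper 30 mm of the catch stand clear. To flip it, push the top from the spindle side, level, outwards along the parked lever's direction (spindle towards handle), 50 mm or so.
- lever_turn (a joint): Lever angle, rad: 0 = parked, pointing to the robot's right (0.175 rad from local -y towards local +x); turns clockwise from above, handle towards the robot, to a hard stop at 1.2. Handle's circle: radius 170 mm about the press origin's z axis. Spring return: 2 N at the handle at first, 8 to 10 N at the end. Platen meets the blocks at 1.08, presses from 1.12. The standing catch stops it at 0.03.
- lever: The press's lever. Origin on the spindle axis, 205 mm above the table; local -y runs along the arm (18 mm wide, 16 mm thick, upper face 221 mm above the table) to the handle 170 mm out.
- handle_mid (a point): Middle of the lever's upright round wooden handle, 261 mm above the table: 26 mm thick, from 221 to 295 mm high, free all round and above.
- house_block: Relief block, wooden mount with green-inked face (a house and a tree): 66 (local x) x 44 (local y) x 23 mm high, about 45 g. Origin: centre of the underside, z up through the inked face.
- border_block: Relief block, wooden mount with green-inked zigzag border: 90 (local x) x 26 (local y) x 23 mm high, about 40 g. Origin: centre of the underside, z up through the inked face.
- round_block: Round relief block, wooden mount with green-inked flower: 46 mm across, 23 mm high, about 28 g. Origin: centre of the underside, z up through the inked face.
- bare_block: Bystander: bare wooden block without ink, 60 x 44 x 23 mm, lying among the inked ones; stays where it is. Origin: centre of the underside.
- ink_brush: Bystander: stout ink brush lying down, 140 mm long, 48 mm thick.
- roller: Bystander: ink roller with rubber drum 100 mm wide and wooden handle, lying on the glass ink slab (140 x 240 x 10 mm).
- ink_tin_a: Bystander: green ink tin, 84 mm across, 60 mm high.
- ink_tin_b: Bystander: black ink tin, 84 mm across, 60 mm high.
- baren: Bystander: flat round rubbing pad (baren), 112 mm across, 16 mm high.

How it is judged:
By the outcome, as a careful person would: the job done as asked, in the order asked, and still so for the second after the job is handed in, while the arm keeps its last pose, push and grip.
It also fails if it takes over 72 s, if anything falls off the work surface, if the arm or the gripper's body presses on something with over 40 N, if the wrist force passes 120 N, or if a joint passes its speed limit or range.

## Working session

There is one attempt and no reset: what is moved stays moved. The work goes in short steps, Python scripts to look and compute and a shell command to move; the robot and the scene stay as the last step left them, time stands still between calls to the robot, and variables do not carry over. Pictures are saved under pics/ and viewed, at most 10 in all, crops included, and the job is handed in when it is done.

```bash
ls; mkdir -p pics
python3 - <<'E'
from bench import bot, vision
import cv2,numpy as np
print(bot.read_state())
for n in("top","scene"):
    i=vision.camera_info(n);print(n,np.round(i["K"],1).tolist(),np.round(i["pose"],4).tolist())
    cv2.imwrite(f"pics/{n}0.png",vision.capture(n)[:,:,::-1])
E
```

```text
bench.py
pics
steer.py
{'time_s': 0.0, 'q': array([ 1.24681779,  0.3339116 ,  0.03988011,  1.46627697, -0.01342077,
        1.3433144 , -0.05849687]), 'dq': array([-0.0010431 , -0.00097408,  0.00018903, -0.00134611, -0.00051029,
       -0.00043371,  0.00101609]), 'tau': array([-7.55281071e-04, -6.58554840e+01,  1.36492912e+00, -4.05559659e+01,
        1.67569157e-02,  1.26266439e-02,  6.64492291e-05]), 'position': array([ 0.14476009, -0.63323578,  0.25241809]), 'eef_rot': array([-8.10349272e-04,  9.93692028e-01,  1.12140437e-01, -1.38439449e-04]), 'wrist_force': array([0.40829421, 0.61683179, 0.11401712]), 'moment': array([ 0.0128806 , -0.06709692, -0.01240808]), 'finger_force': 0.0, 'finger_gap': 0.08537205104825901}
top [[592.2, 0.0, 326.0], [0.0, 592.2, 250.5], [0.0, 0.0, 1.0]] [[0.013, -0.9874, 0.1575, 0.3489], [-0.9998, -0.0109, 0.0143, -0.0585], [-0.0124, -0.1577, -0.9874, 1.4888], [0.0, 0.0, 0.0, 1.0]]
scene [[614.4, 0.0, 325.8], [0.0, 614.4, 238.6], [0.0, 0.0, 1.0]] [[-0.3424, 0.5528, -0.7597, 1.5645], [0.9396, 0.1993, -0.2784, 0.3231], [-0.0025, -0.8091, -0.5876, 0.9707], [0.0, 0.0, 0.0, 1.0]]
```

View pics/top0.png

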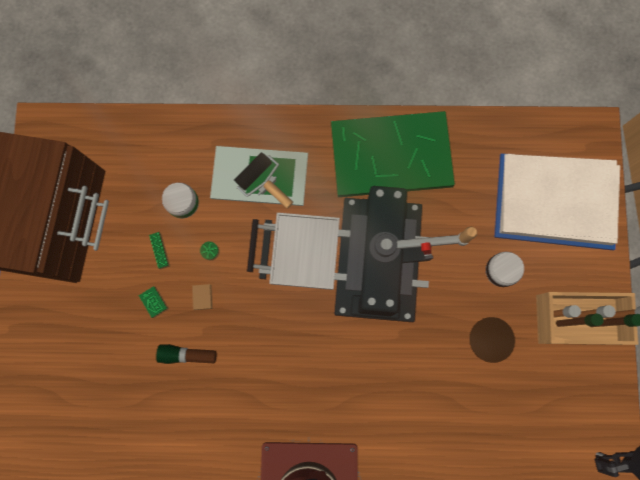

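View pics/scene0.png

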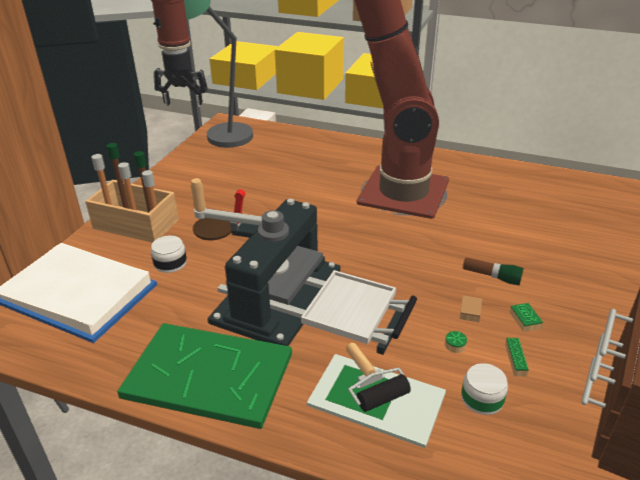

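The top view shows the border block at about (159,251), round at (209,250), house at (153,302) and bare at (201,297). The bed is at (305,250), the hub at (386,244), the handle at (468,235) and the catch at (427,248). I'll enlarge two crops to read these more closely.

Run:
```python
import cv2
im=cv2.imread("pics/top0.png")
cv2.imwrite("pics/c1.png",cv2.resize(im[225:325,130:230],None,fx=6,fy=6,interpolation=2))
cv2.imwrite("pics/c2.png",cv2.resize(im[180:330,240:490],None,fx=3.2,fy=3.2,interpolation=2))
```

```text
(no output)
```

View pics/c1.png

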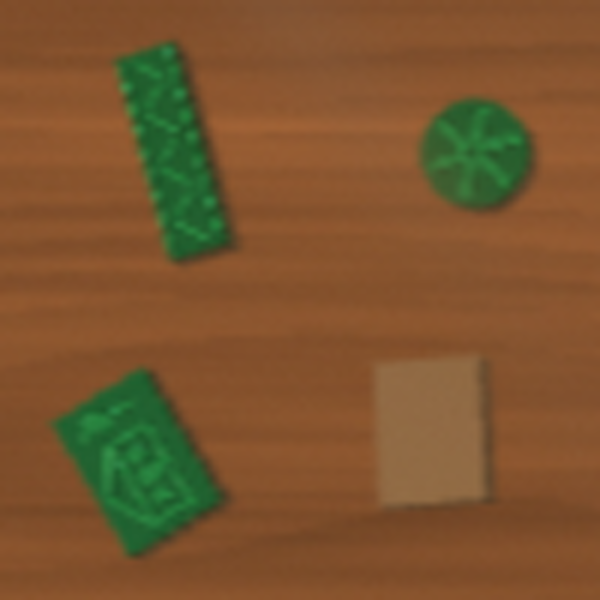

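View pics/c2.png

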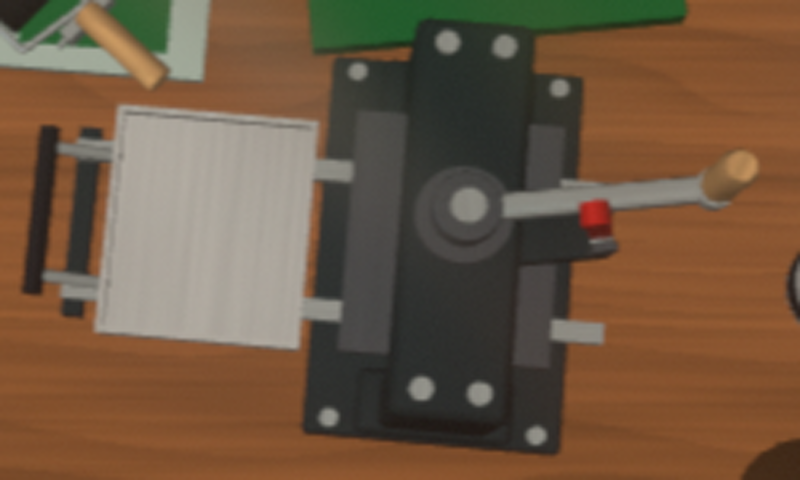

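The crops give these corners:
- **Blocks:** border (118,60)…(176,263), house (54,421)…(136,556) and round centre (477,154).
- **Press:** rim corners (119,105), (318,122), (299,349) and (95,332), bar ends (49,128) and (33,292), hub (469,204), catch (595,213) and handle top (742,165).

```bash
cat > h.py <<'E'
import numpy as np
from scipy.spatial.transform import Rotation as R
from bench import bot, vision
def px2w(p,z,n="top",s=1,o=(0,0),info=None):
    i=info or vision.camera_info(n); K=np.array(i["K"]);T=np.array(i["pose"])
    p=np.atleast_2d(p).astype(float); p=(p+.5)/s-.5+np.array(o)
    d=(T[:3,:3]@np.linalg.inv(K)@np.c_[p,np.ones(len(p))].T).T
    c=T[:3,3]; return c+d*((z-c[2])/d[:,2])[:,None]
def w2px(P,n="top",info=None):
    i=info or vision.camera_info(n); K=np.array(i["K"]);T=np.array(i["pose"])
    q=K@(T[:3,:3].T@(np.array(P)-T[:3,3])); return q[:2]/q[2]
def pose():
    s=bot.read_state(); w,x,y,z=s["eef_rot"]; return np.array(s["position"]),R.from_quat([x,y,z,w]),s
def rel(target,yaw=None):
    """tool-frame shift and rotvec to put TCP at target, pointing down, jaw axis (tool y) at world angle yaw (mod pi)"""
    p,r,s=pose(); M=r.as_matrix()
    out=M.T@(np.array(target)-p)
    a=np.arctan2(M[1,1],M[0,1]); 
    if yaw is None: yaw=a
    y=a+(yaw-a+np.pi/2)%np.pi-np.pi/2
    Y=np.array([np.cos(y),np.sin(y),0]);Z=np.array([0,0,-1]);X=np.cross(Y,Z)
    rv=R.from_matrix(M.T@np.c_[X,Y,Z]).as_rotvec()
    print("t",round(s["time_s"],2),"p",p.round(4),"yaw",round(a,3),"q",np.round(s["q"],2),"shift",out.round(4),"rot",rv.round(3))
E
python3 - <<'E'
from h import *
def show(n,c,z,s,o):
    w=px2w(c,z,"top",s,o)[:,:2]; e=np.roll(w,-1,0)-w
    print(n,w.mean(0).round(4),"sides",np.linalg.norm(e,axis=1).round(4),"ang",np.arctan2(e[:,1],e[:,0]).round(3)); return w
o1=(130,225);o2=(240,180)
show("border",[(118,60),(177,42),(233,244),(176,263)],.023,6,o1)
show("house",[(54,421),(148,368),(224,497),(136,556)],.023,6,o1)
show("bare",[(375,363),(482,356),(490,500),(380,507)],.023,6,o1)
show("rim",[(119,105),(318,122),(299,349),(95,332)],.05,3.2,o2)
show("bolts",[(358,71),(560,88),(536,436),(328,417)],.02,3.2,o2)
show("bar",[(49,128),(33,292)],.060,3.2,o2)
print("round",px2w((477,154),.023,"top",6,o1))
for n,p,z in(("hub",(469,204),.235),("catch",(595,213),.268),("handle",(742,165),.295)): print(n,px2w(p,z,"top",3.2,o2).round(4))
print("headbolts",px2w([(448,41),(505,46),(480,394),(421,389)],.19,"top",3.2,o2).mean(0))
E
```

```text
border [0.5796 0.3832] sides [0.0258 0.0901 0.0248 0.0907] ang [-1.256 -2.821  1.91   0.331]
house [0.4503 0.3904] sides [0.044  0.0633 0.0428 0.0667] ang [-1.034 -2.563  2.184  0.596]
bare [0.4637 0.2702] sides [0.0445 0.0598 0.0455 0.0597] ang [-1.494 -3.042  1.646  0.083]
rim [0.5783 0.0151] sides [0.1553 0.1771 0.1562 0.1779] ang [-1.648  3.069  1.499 -0.077]
bolts [ 0.5657 -0.1699] sides [0.1606 0.2756 0.1607 0.2752] ang [-1.647  3.064  1.492 -0.078]
bar [0.5881 0.1425] sides [0.1277 0.1277] ang [ 3.078 -0.064]
round [[0.58002096 0.25653974 0.023     ]]
hub [[ 0.5656 -0.1693  0.235 ]]
catch [[ 0.5549 -0.2484  0.268 ]]
handle [[ 0.5825 -0.3384  0.295 ]]
headbolts [ 0.56565707 -0.16960997  0.19      ]
```

```bash
cat >> h.py <<'E'
def Ry(y):
    Y=np.array([np.cos(y),np.sin(y),0]);Z=np.array([0,0,-1.]);return np.c_[np.cross(Y,Z),Y,Z]
def plan(*wps):
    p,r,s=pose();M=r.as_matrix();print("t",round(s["time_s"],2),"p",p.round(4),"yaw",round(np.arctan2(M[1,1],M[0,1]),3),"q",np.round(s["q"],2),"F",np.round(s["wrist_force"],1))
    for t,yaw in wps:
        a=np.arctan2(M[1,1],M[0,1]); y=a if yaw is None else a+(yaw-a+np.pi/2)%np.pi-np.pi/2
        N=Ry(y); print(np.round(t,3),"shift",(M.T@(np.array(t)-p)).round(4),"rot",R.from_matrix(M.T@N).as_rotvec().round(3)); p,M=np.array(t),N
TH=-0.077; PO=np.array([.5657,-.1697]); C,S=np.cos(TH),np.sin(TH)
def L(x,y,z): return [PO[0]+C*x-S*y,PO[1]+S*x+C*y,z]
def bed(x,y,z,trav=.0255): return L(x,.210-trav+y,z)
YB=np.pi/2+TH
E
python3 - <<'E'
from h import *
print(bot.tcp_to_tips, bed(0,0,.04))
plan(([.40,-.44,.36],None),([.50,-.12,.36],None),([.53,.20,.30],None),([.5796,.3832,.15],.325+np.pi/2),([.5796,.3832,.025],None))
E
```

```text
0.022 [np.float64(0.5798924657713431), np.float64(0.014253319935600112), 0.04]
t 0.1 p [ 0.1448 -0.6333  0.2525] yaw -1.346 q [ 1.25  0.33  0.04  1.47 -0.01  1.34 -0.06] F [-0.6  0.5 -1. ]
[ 0.4  -0.44  0.36] shift [ 0.2919 -0.1317 -0.1073] rot [-0.001  0.     0.   ]
[ 0.5  -0.12  0.36] shift [ 0.1688 -0.2897  0.    ] rot [0. 0. 0.]
[0.53 0.2  0.3 ] shift [ 0.1006 -0.3053  0.06  ] rot [0. 0. 0.]
[0.58  0.383 0.15 ] shift [ 0.0892 -0.1675  0.15  ] rot [ 0.   0.  -0.1]
[0.58  0.383 0.025] shift [0.    0.    0.125] rot [0. 0. 0.]
```

```bash
echo '[[[0.06, 0.05, -0.02, -0.09, 0, 0, 0], [0.06, 0.09, -0.04, -0.107, 0, 0, 0], [0.06, 0.29, -0.13, -0.107, 0, 0, 0], [0.06, 0.29, -0.13, -0.107, 0, 0, 0], [0.06, 0.29, -0.13, -0.107, 0, 0, 0], [0.06, 0.29, -0.13, -0.107, 0, 0, 0], [0.06, 0.29, -0.13, -0.107, 0, 0, 0], [0.06, 0.29, -0.13, -0.107, 0, 0, 0]]]' | python3 steer.py 30 && echo '[[[0.06, 0.17, -0.29, 0, 0, 0, 0], [0.06, 0.17, -0.29, 0, 0, 0, 0], [0.06, 0.17, -0.29, 0, 0, 0, 0], [0.06, 0.17, -0.29, 0, 0, 0, 0], [0.06, 0.17, -0.29, 0, 0, 0, 0], [0.06, 0.17, -0.29, 0, 0, 0, 0], [0.06, 0.17, -0.29, 0, 0, 0, 0], [0.06, 0.17, -0.29, 0, 0, 0, 0]]]' | python3 steer.py
python3 - <<'E'
from h import *
plan(([.50,-.12,.36],None),([.53,.20,.30],None),([.5796,.3832,.12],.325+np.pi/2),([.5796,.3832,.025],None))
E
```

```text
time_s: 0.77
position: [0.3846, -0.4521, 0.3574]
eef_rot: [-0.0, 0.994, 0.112, -0.0]
wrist_force: [1.4, -0.9, -0.4]
finger_gap: 0.06
finger_force: 0.0
time_s: 1.43
position: [0.4836, -0.1338, 0.3572]
eef_rot: [0.0, 0.994, 0.112, -0.0]
wrist_force: [1.5, -0.3, 0.2]
finger_gap: 0.0601
finger_force: 0.0
t 1.43 p [ 0.4836 -0.1338  0.3572] yaw -1.346 q [ 0.59  0.02 -0.41  1.63  0.01  1.5  -1.17] F [ 1.5 -0.3  0.2]
[ 0.5  -0.12  0.36] shift [ 0.019  -0.0098 -0.0028] rot [ 0.  0. -0.]
[0.53 0.2  0.3 ] shift [ 0.1005 -0.3053  0.06  ] rot [0. 0. 0.]
[0.58  0.383 0.12 ] shift [ 0.0892 -0.1676  0.18  ] rot [ 0.   0.  -0.1]
[0.58  0.383 0.025] shift [0.    0.    0.095] rot [0. 0. 0.]
```

The rows are not in the units I measure in: turns go in shares of 90 degrees. I convert before sending: -0.1 rad / 1.5708 = -0.0637.

```bash
echo '[[[0.06, 0.115, -0.315, 0.02, 0, 0, 0], [0.06, 0.115, -0.315, 0.02, 0, 0, 0], [0.06, 0.115, -0.315, 0.02, 0, 0, 0], [0.06, 0.115, -0.315, 0.05, 0, 0, 0], [0.06, 0.115, -0.315, 0.057, 0, 0, 0], [0.06, 0.115, -0.315, 0.057, 0, 0, 0], [0.06, 0.115, -0.315, 0.057, 0, 0, 0], [0.06, 0.115, -0.315, 0.057, 0, 0, 0]]]' | python3 steer.py && echo '[[[0.06, 0.09, -0.17, 0.18, 0, 0, -0.0637], [0.06, 0.09, -0.17, 0.18, 0, 0, -0.0637], [0.06, 0.09, -0.17, 0.18, 0, 0, -0.0637], [0.06, 0.09, -0.17, 0.18, 0, 0, -0.0637], [0.06, 0.09, -0.17, 0.18, 0, 0, -0.0637], [0.06, 0.09, -0.17, 0.18, 0, 0, -0.0637], [0.06, 0.09, -0.17, 0.18, 0, 0, -0.0637], [0.06, 0.09, -0.17, 0.18, 0, 0, -0.0637]]]' | python3 steer.py
python3 - <<'E'
from h import *
import cv2
plan(([.5796,.3832,.12],.325+np.pi/2),([.5796,.3832,.025],None))
i=vision.camera_info("wrist");im=vision.capture("wrist");cv2.imwrite("pics/w1.png",im[:,:,::-1])
for P in([.5796,.3832,.023],[.58,.2565,.023],[.4503,.3904,.023]): print(w2px(P,info=i))
# green contours -> block poses at z=.023
hsv=cv2.cvtColor(im,cv2.COLOR_RGB2HSV);m=cv2.inRange(hsv,(45,90,30),(85,255,255));m=cv2.morphologyEx(m,3,np.ones((5,5)))
for c in cv2.findContours(m,0,2)[0]:
    if cv2.contourArea(c)>800:
        b=cv2.boxPoints(cv2.minAreaRect(c));w=px2w(b,.023,info=i)[:,:2];e=np.roll(w,-1,0)-w
        print(b.mean(0),w.mean(0).round(4),np.linalg.norm(e,axis=1).round(4),np.arctan2(e[:2,1],e[:2,0]).round(3))
E
```

```text
time_s: 2.1
position: [0.5243, 0.1909, 0.3016]
eef_rot: [0.0, 0.994, 0.112, 0.0]
wrist_force: [1.1, -0.7, 0.2]
finger_gap: 0.0601
finger_force: 0.0
time_s: 2.77
position: [0.5719, 0.377, 0.118]
eef_rot: [0.0, 0.987, 0.164, -0.003]
wrist_force: [-0.7, 0.3, -0.1]
finger_gap: 0.0601
finger_force: 0.0
t 2.77 p [0.5719 0.377  0.118 ] yaw -1.242 q [-0.16  0.6  -0.69  1.49  0.39  1.2  -2.15] F [-0.7  0.3 -0.1]
[0.58  0.383 0.12 ] shift [ 0.0093 -0.0034 -0.0021] rot [-0.001  0.006  0.004]
[0.58  0.383 0.025] shift [0.    0.    0.095] rot [0. 0. 0.]
[312.05198022 236.49733224]
[529.3283392  306.98350249]
[232.61220259 427.00032508]
[234.33707 407.34387] [0.4635 0.3929] [0.025  0.0514 0.0266 0.0522] [-0.862 -2.556]
[518.00006 299.5    ] [0.5814 0.2642] [0.0436 0.0463 0.0455 0.0485] [-0.36  -1.983]
[300.5 226. ] [0.5807 0.39  ] [0.0252 0.0887 0.0282 0.0888] [-1.242 -2.807]
[430.11868  65.45094] [0.6762 0.3564] [0.0182 0.0658 0.0195 0.0668] [-0.627 -2.074]
```

```bash
cat >> h.py <<'E'
def green(z=.023,name=None):
    import cv2
    i=vision.camera_info("wrist");im=vision.capture("wrist")
    if name: cv2.imwrite(name,im[:,:,::-1])
    hsv=cv2.cvtColor(im,cv2.COLOR_RGB2HSV);m=cv2.inRange(hsv,(45,90,30),(85,255,255));m=cv2.morphologyEx(m,3,np.ones((5,5)))
    for c in cv2.findContours(m,0,2)[0]:
        if cv2.contourArea(c)>800:
            b=cv2.boxPoints(cv2.minAreaRect(c));w=px2w(b,z,info=i)[:,:2];e=np.roll(w,-1,0)-w
            print("green",b.mean(0).round(0),w.mean(0).round(4),np.linalg.norm(e,axis=1).round(4),np.arctan2(e[:2,1],e[:2,0]).round(3))
E
echo '[[[0.06, 0.005, -0.003, 0, 0, 0, 0], [0.06, 0.005, -0.003, 0, 0, 0, 0]]]' | python3 steer.py
python3 - <<'E'
from h import *
green(name="pics/w2.png"); print(bot.read_state()["dq"].round(3))
plan(([.5796,.3832,.025],.325+np.pi/2))
E
```

```text
time_s: 2.98
position: [0.5798, 0.3788, 0.124]
eef_rot: [-0.0, 0.987, 0.161, 0.001]
wrist_force: [-0.0, 0.8, 0.2]
finger_gap: 0.0599
finger_force: 0.0
green [235. 411.] [0.4658 0.3942] [0.0248 0.0472 0.0262 0.0478] [-0.864 -2.557]
green [510. 309.] [0.5815 0.2643] [0.0438 0.0461 0.0457 0.0481] [-0.368 -1.995]
green [298. 240.] [0.5806 0.3904] [0.0252 0.0888 0.0281 0.0888] [-1.248 -2.815]
green [407.  62.] [0.6836 0.368 ] [0.0141 0.057  0.0151 0.0572] [-0.98  -2.444]
[ 0.002 -0.006 -0.002  0.012 -0.003 -0.005 -0.001]
t 3.03 p [0.5797 0.3786 0.1241] yaw -1.248 q [-0.17  0.6  -0.69  1.47  0.39  1.21 -2.15] F [ 0.4  0.1 -0.5]
[0.58  0.383 0.025] shift [ 0.0011 -0.0044  0.0991] rot [ 0.    -0.003 -0.002]
```

View pics/w2.png

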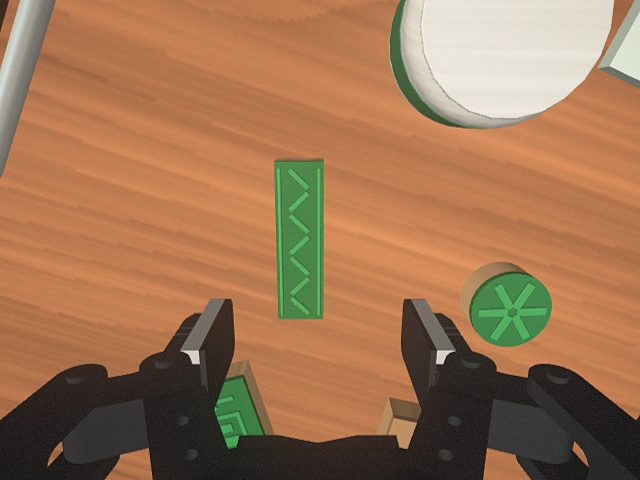

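The wrist view shows the border block centred at (299,240), with the jaws' midline at column 318. That puts the block 7 mm further to +y than the top view did. I'll go lower with the correction and measure again.

```bash
echo '[[[0.06, 0.004, -0.01, 0.03, 0, 0, 0], [0.06, 0.004, -0.01, 0.05, 0, 0, 0], [0.06, 0.004, -0.01, 0.05, 0, 0, 0], [0.06, 0.004, -0.01, 0.05, 0, 0, 0]]]' | python3 steer.py
python3 - <<'E'
from h import *
green(name="pics/w3.png"); i=vision.camera_info("wrist")
p,r,s=pose(); print("cam in tool",(r.as_matrix().T@(i["pose"][:3,3]-p)).round(4), (r.as_matrix().T@i["pose"][:3,:3]).round(3).tolist())
plan(([.5806,.3900,.025],.325+np.pi/2))
E
```

```text
time_s: 3.37
position: [0.5791, 0.3888, 0.0726]
eef_rot: [0.0, 0.987, 0.161, -0.0]
wrist_force: [0.1, 1.1, 0.8]
finger_gap: 0.0603
finger_force: 0.0
green [582. 350.] [0.5872 0.2663] [0.035  0.047  0.0363 0.0496] [ 0.197 -1.547]
green [317. 275.] [0.5811 0.39  ] [0.0882 0.0252 0.0882 0.0288] [ 0.303 -1.247]
green [483.  83.] [0.676  0.3549] [0.0208 0.0702 0.0227 0.0716] [-0.623 -2.061]
cam in tool [ 0.0697 -0.0007 -0.1203] [[0.0, -0.961, -0.276], [1.0, 0.0, 0.001], [-0.001, -0.276, 0.961]]
t 3.42 p [0.5797 0.3895 0.0738] yaw -1.247 q [-0.19  0.66 -0.67  1.49  0.43  1.14 -2.19] F [0.8 0.6 0.7]
[0.581 0.39  0.025] shift [ 0.001  -0.0002  0.0488] rot [ 0.    -0.001 -0.001]
```

```bash
echo '[[[0.06, 0.001, 0, 0.025, 0, 0, 0], [0.06, 0.001, 0, 0.04, 0, 0, 0], [0.06, 0.001, 0, 0.048, 0, 0, 0], [0.06, 0.001, 0, 0.048, 0, 0, 0], [0.015, 0.001, 0, 0.048, 0, 0, 0], [0.015, 0.001, 0, 0.048, 0, 0, 0], [0.015, 0.001, 0, 0.048, 0, 0, 0], [0.015, 0.001, 0, 0.048, 0, 0, 0]]]' | python3 steer.py 30; echo '[[[0.015, 0, 0, 0, 0, 0, 0], [0.015, 0, 0, -0.04, 0, 0, 0], [0.015, 0, 0, -0.08, 0, 0, 0], [0.015, 0, 0, -0.12, 0, 0, 0], [0.015, 0, 0, -0.14, 0, 0, 0], [0.015, 0, 0, -0.14, 0, 0, 0]]]' | python3 steer.py
python3 - <<'E'
from h import *
import cv2
print(bed(0,-.036,.15))
plan((bed(0,-.036,.16),YB))
E
```

```text
time_s: 4.08
position: [0.5804, 0.391, 0.0256]
eef_rot: [-0.0, 0.987, 0.162, 0.001]
wrist_force: [-1.3, -0.2, 4.9]
finger_gap: 0.025
finger_force: 31.3
time_s: 4.58
position: [0.5815, 0.3925, 0.1709]
eef_rot: [-0.002, 0.987, 0.162, 0.004]
wrist_force: [0.7, -0.0, 0.3]
finger_gap: 0.0254
finger_force: 30.7
[np.float64(0.5771232041574226), np.float64(-0.021640010783541386), 0.15]
t 4.58 p [0.5815 0.3925 0.1709] yaw -1.246 q [-0.18  0.58 -0.7   1.4   0.38  1.29 -2.15] F [ 0.7 -0.   0.3]
[ 0.577 -0.022  0.16 ] shift [-0.1364  0.3911  0.0087] rot [-0.004 -0.008  0.402]
```

Converted, 0.4 rad / 1.5708 = 0.2546.

```bash
echo '[[[0.015, -0.104, 0.3, -0.03, 0, 0, 0.2546], [0.015, -0.104, 0.3, -0.03, 0, 0, 0.2546], [0.015, -0.104, 0.3, -0.03, 0, 0, 0.2546], [0.015, -0.104, 0.3, -0.03, 0, 0, 0.2546], [0.015, -0.104, 0.3, -0.03, 0, 0, 0.2546], [0.015, -0.104, 0.3, -0.03, 0, 0, 0.2546], [0.015, -0.104, 0.3, -0.03, 0, 0, 0.2546], [0.015, -0.104, 0.3, -0.03, 0, 0, 0.2546]]]' | python3 steer.py
python3 - <<'E'
from h import *
plan((bed(0,-.036,.20),YB))
E
```

```text
time_s: 5.25
position: [0.5766, 0.0678, 0.1939]
eef_rot: [0.001, 0.999, -0.04, -0.0]
wrist_force: [0.4, -0.7, -0.7]
finger_gap: 0.0254
finger_force: 30.6
t 5.25 p [0.5766 0.0678 0.1939] yaw -1.65 q [ 0.3   0.29 -0.59  1.69  0.17  1.22 -1.98] F [ 0.4 -0.7 -0.7]
[ 0.577 -0.022  0.2  ] shift [ 0.0076  0.0891 -0.0059] rot [ 0.002  0.    -0.002]
```

```bash
echo '[[[0.015, 0.008, 0.02, -0.006, 0, 0, 0], [0.015, 0.008, 0.02, -0.006, 0, 0, 0], [0.015, 0.008, 0.02, -0.006, 0, 0, 0]]]' | python3 steer.py
python3 - <<'E'
from h import *
import cv2
i=vision.camera_info("wrist");np.savez("w4.npz",K=i["K"],pose=i["pose"])
cv2.imwrite("pics/w4.png",vision.capture("wrist")[:,:,::-1])
for P in((-.089,.078),(.089,.078),(.089,-.078),(-.089,-.078)): print(w2px(bed(*P,.05),info=i).round(0))
plan((bed(0,-.036,.20),YB))
E
```

```text
time_s: 5.5
position: [0.5835, 0.0507, 0.1999]
eef_rot: [0.0, 0.999, -0.039, -0.0]
wrist_force: [-0.4, 0.2, -0.3]
finger_gap: 0.0252
finger_force: 30.7
[260. 350.]
[249.  86.]
[509.  86.]
[478. 350.]
t 5.55 p [0.5831 0.0525 0.1997] yaw -1.647 q [ 0.32  0.29 -0.58  1.67  0.17  1.23 -1.94] F [ 0.5  0.7 -0.7]
[ 0.577 -0.022  0.2  ] shift [-0.0004  0.0744 -0.0003] rot [-0.     0.001  0.001]
```

View pics/w4.png

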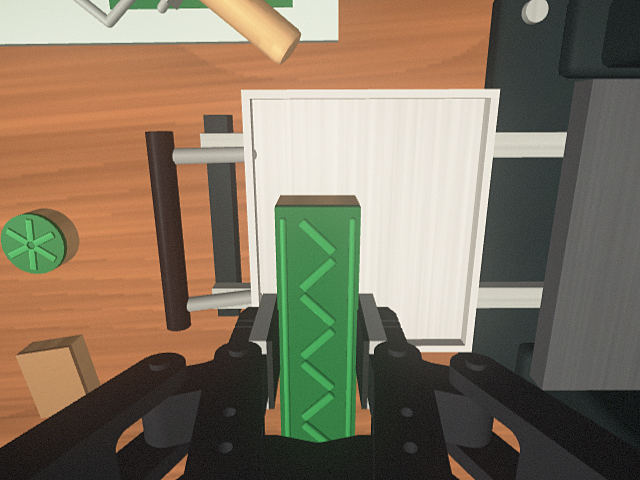

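The wrist view shows the outer rim corners at (241,90), (500,89) and (472,352). The prediction was about 8 px further right, so I'll refit the bed from the wrist image.

Run:
```python
from h import *
i=dict(np.load("w4.npz"))
w=px2w([(241,90),(500,89),(472,352)],.05,info=i)[:,:2]
print(w.round(4),np.linalg.norm(w[0]-w[1]),np.linalg.norm(w[1]-w[2]),np.arctan2(*(w[0]-w[1])[::-1])-np.pi/2)
c=(w[0]+w[2])/2;print("centre",c,"vs",bed(0,0,0))
print("bar",px2w([(159,132),(177,329)],.058,info=i).round(4))
```

```text
[[ 0.6726  0.09  ]
 [ 0.661  -0.0652]
 [ 0.4836 -0.0524]] 0.1556575197674755 0.17794496846381083 -0.07441180356950605
centre [0.57809444 0.01878622] vs [np.float64(0.5798924657713431), np.float64(0.014253319935600112), 0]
bar [[0.6523 0.1406 0.058 ]
 [0.5222 0.152  0.058 ]]
```

```bash
cat >> h.py <<'E'
BC=np.array([.5781,.0188]); TH=-.0757; C,S=np.cos(TH),np.sin(TH); YB=np.pi/2+TH
def bed(x,y,z): return [BC[0]+C*x-S*y,BC[1]+S*x+C*y,z]
E
python3 -c "
from h import *
plan((bed(0,-.036,.12),YB),(bed(0,-.036,.0655),YB))"
```

```text
t 5.55 p [0.5831 0.0525 0.1997] yaw -1.647 q [ 0.32  0.29 -0.58  1.67  0.17  1.23 -1.94] F [ 0.5  0.7 -0.7]
[ 0.575 -0.017  0.12 ] shift [-0.0024  0.07    0.0797] rot [-0.     0.001 -0.   ]
[ 0.575 -0.017  0.066] shift [0.     0.     0.0545] rot [0. 0. 0.]
```

```bash
echo '[[[0.015, -0.001, 0.035, 0.01, 0, 0, 0], [0.015, -0.002, 0.07, 0.04, 0, 0, 0], [0.015, -0.002, 0.07, 0.07, 0, 0, 0], [0.015, -0.002, 0.07, 0.08, 0, 0, 0], [0.015, -0.002, 0.07, 0.08, 0, 0, 0], [0.015, -0.002, 0.07, 0.08, 0, 0, 0]]]' | python3 steer.py; python3 -c "
from h import *
plan((bed(0,-.036,.0655),YB))"
```

```text
time_s: 6.05
position: [0.5762, -0.0147, 0.1206]
eef_rot: [-0.001, 0.999, -0.036, -0.0]
wrist_force: [1.0, -0.2, 0.1]
finger_gap: 0.0252
finger_force: 30.6
t 6.05 p [ 0.5762 -0.0147  0.1206] yaw -1.643 q [ 0.4   0.34 -0.54  1.78  0.2   1.07 -1.85] F [ 1.  -0.2  0.1]
[ 0.575 -0.017  0.066] shift [-0.0007  0.0025  0.0551] rot [-0.001  0.001  0.004]
```

```bash
echo '[[[0.015, 0, 0.001, 0.02, 0, 0, 0], [0.015, 0, 0.001, 0.035, 0, 0, 0], [0.015, 0, 0.001, 0.045, 0, 0, 0], [0.015, 0, 0.001, 0.05, 0, 0, 0], [0.015, 0, 0.001, 0.053, 0, 0, 0], [0.015, 0, 0.001, 0.0545, 0, 0, 0], [0.015, 0, 0.001, 0.0545, 0, 0, 0]]]' | python3 steer.py
```

```text
time_s: 6.63
position: [0.5766, -0.0179, 0.0663]
eef_rot: [-0.0, 0.999, -0.037, 0.0]
wrist_force: [-0.1, -0.5, -0.7]
finger_gap: 0.0257
finger_force: 30.6
```

```bash
echo '[[[0.015, 0, 0, 0.0008, 0, 0, 0], [0.03, 0, 0, 0.0008, 0, 0, 0], [0.036, 0, 0, 0.0008, 0, 0, 0], [0.036, 0, 0, 0.0008, 0, 0, 0]]]' | python3 steer.py; echo '[[[0.036, 0, 0, -0.01, 0, 0, 0], [0.036, 0, 0, -0.03, 0, 0, 0], [0.06, 0, 0, -0.065, 0, 0, 0], [0.06, 0, 0, -0.1, 0, 0, 0], [0.06, 0, 0, -0.12, 0, 0, 0]]]' | python3 steer.py;  python3 -c "
from h import *
plan(([.5815,.2643,.15],YB),([.5815,.2643,.025],YB))"
```

```text
time_s: 6.97
position: [0.5763, -0.0183, 0.0652]
eef_rot: [0.0, 0.999, -0.038, 0.0]
wrist_force: [0.4, 0.4, 0.6]
finger_gap: 0.0358
finger_force: 0.0
time_s: 7.38
position: [0.5773, -0.0179, 0.1896]
eef_rot: [-0.0, 0.999, -0.037, 0.002]
wrist_force: [1.4, -0.5, -0.1]
finger_gap: 0.0599
finger_force: 0.0
t 7.38 p [ 0.5773 -0.0179  0.1896] yaw -1.646 q [ 0.42  0.28 -0.55  1.71  0.15  1.2  -1.81] F [ 1.4 -0.5 -0.1]
[0.582 0.264 0.15 ] shift [-0.0171 -0.2817  0.0396] rot [-0.    -0.004  0.001]
[0.582 0.264 0.025] shift [0.    0.    0.125] rot [0. 0. 0.]
```

```bash
echo '[[[0.075, -0.017, -0.282, 0.01, 0, 0, 0], [0.075, -0.017, -0.282, 0.01, 0, 0, 0], [0.075, -0.017, -0.282, 0.02, 0, 0, 0], [0.075, -0.017, -0.282, 0.03, 0, 0, 0], [0.075, -0.017, -0.282, 0.04, 0, 0, 0], [0.075, -0.017, -0.282, 0.06, 0, 0, 0], [0.075, -0.017, -0.282, 0.06, 0, 0, 0], [0.075, -0.017, -0.282, 0.06, 0, 0, 0]]]' | python3 steer.py;  echo '[[[0.075, 0, 0, 0, 0, 0, 0]]]' | python3 steer.py; python3 -c "
from h import *
green();plan(([.5815,.2643,.025],YB))"
```

```text
time_s: 8.05
position: [0.5763, 0.2727, 0.1225]
eef_rot: [-0.002, 0.999, -0.033, -0.002]
wrist_force: [-2.2, -0.1, 0.5]
finger_gap: 0.0749
finger_force: 0.0
time_s: 8.13
position: [0.5786, 0.2675, 0.1242]
eef_rot: [-0.0, 0.999, -0.035, -0.001]
wrist_force: [0.5, -0.2, 0.8]
finger_gap: 0.0747
finger_force: 0.0
green [328. 244.] [0.5813 0.2619] [0.0434 0.0449 0.0459 0.0449] [-1.641  3.106]
green [226.  39.] [0.6864 0.3044] [0.0379 0.0096 0.038  0.0101] [-0.563 -2.015]
t 8.18 p [0.5799 0.2651 0.125 ] yaw -1.644 q [-0.02  0.48 -0.63  1.62  0.3   1.15 -2.36] F [ 0.  -0.  -0.2]
[0.582 0.264 0.025] shift [0.0017 0.0007 0.1   ] rot [0.    0.001 0.002]
```

```bash
echo '[[[0.075, 0.0015, 0.002, 0.04, 0, 0, 0], [0.075, 0.0015, 0.002, 0.07, 0, 0, 0], [0.075, 0.0015, 0.002, 0.09, 0, 0, 0], [0.075, 0.0015, 0.002, 0.1, 0, 0, 0], [0.075, 0.0015, 0.002, 0.1, 0, 0, 0], [0.035, 0.0015, 0.002, 0.1, 0, 0, 0], [0.035, 0.0015, 0.002, 0.1, 0, 0, 0], [0.035, 0.0015, 0.002, 0.1, 0, 0, 0]]]' | python3 steer.py; echo '[[[0.035, 0, 0, 0, 0, 0, 0], [0.035, 0, 0, 0, 0, 0, 0], [0.035, 0, 0, -0.04, 0, 0, 0], [0.035, 0, 0, -0.08, 0, 0, 0], [0.035, 0, 0, -0.12, 0, 0, 0], [0.035, 0, 0, -0.15, 0, 0, 0], [0.035, 0, 0, -0.15, 0, 0, 0]]]' | python3 steer.py; python3 -c "
from h import *
plan((bed(.035,.028,.175),YB),(bed(.035,.028,.0655),YB))"
```

```text
time_s: 8.85
position: [0.5831, 0.2625, 0.0273]
eef_rot: [-0.001, 0.999, -0.038, 0.002]
wrist_force: [-0.7, -0.6, 2.6]
finger_gap: 0.0447
finger_force: 30.1
time_s: 9.43
position: [0.5846, 0.2644, 0.1839]
eef_rot: [-0.003, 0.999, -0.038, 0.006]
wrist_force: [0.2, 0.7, 0.2]
finger_gap: 0.045
finger_force: 31.0
t 9.43 p [0.5846 0.2644 0.1839] yaw -1.646 q [ 0.    0.43 -0.65  1.56  0.27  1.23 -2.34] F [0.2 0.7 0.2]
[0.615 0.044 0.175] shift [0.0468 0.2175 0.0082] rot [-0.006 -0.011  0.001]
[0.615 0.044 0.066] shift [0.     0.     0.1095] rot [0. 0. 0.]
```

```bash
echo '[[[0.035, 0.047, 0.218, 0, 0, 0, 0], [0.035, 0.047, 0.218, 0, 0, 0, 0], [0.035, 0.047, 0.218, 0, 0, 0, 0], [0.035, 0.047, 0.218, 0, 0, 0, 0], [0.035, 0.047, 0.218, 0.02, 0, 0, 0], [0.035, 0.047, 0.218, 0.05, 0, 0, 0], [0.035, 0.047, 0.218, 0.07, 0, 0, 0], [0.035, 0.047, 0.218, 0.07, 0, 0, 0]]]' | python3 steer.py;echo '[[[0.035, 0, 0, 0, 0, 0, 0], [0.035, 0, 0, 0, 0, 0, 0]]]' | python3 steer.py; python3 -c "
from h import *
plan((bed(.035,.028,.066),YB))"
```

```text
time_s: 10.1
position: [0.6099, 0.0386, 0.1012]
eef_rot: [0.001, 0.999, -0.039, -0.003]
wrist_force: [-2.2, -0.2, -0.9]
finger_gap: 0.0447
finger_force: 31.0
time_s: 10.27
position: [0.6131, 0.0429, 0.107]
eef_rot: [-0.001, 0.999, -0.037, 0.001]
wrist_force: [-0.2, 0.0, 0.7]
finger_gap: 0.0446
finger_force: 31.0
t 10.27 p [0.6131 0.0429 0.107 ] yaw -1.644 q [ 0.31  0.44 -0.56  1.7   0.26  1.08 -1.98] F [-0.2  0.   0.7]
[0.615 0.044 0.066] shift [ 0.0019 -0.0013  0.041 ] rot [-0.001 -0.002  0.002]
```

```bash
echo '[[[0.035, 0.002, -0.001, 0.018, 0, 0, 0], [0.035, 0.002, -0.001, 0.03, 0, 0, 0], [0.035, 0.002, -0.001, 0.036, 0, 0, 0], [0.035, 0.002, -0.001, 0.039, 0, 0, 0], [0.035, 0.002, -0.001, 0.04, 0, 0, 0], [0.035, 0.002, -0.001, 0.04, 0, 0, 0]]]' | python3 steer.py
```

```text
time_s: 10.77
position: [0.614, 0.0431, 0.0672]
eef_rot: [0.0, 0.999, -0.037, -0.0]
wrist_force: [-9.6, -0.2, 16.9]
finger_gap: 0.0451
finger_force: 32.7
```

```bash
echo '[[[0.035, 0, 0, -0.001, 0, 0, 0], [0.05, 0, 0, -0.001, 0, 0, 0], [0.056, 0, 0, -0.001, 0, 0, 0], [0.056, 0, 0, -0.001, 0, 0, 0]]]' | python3 steer.py; echo '[[[0.056, 0, 0, -0.015, 0, 0, 0], [0.056, 0, 0, -0.04, 0, 0, 0], [0.06, 0, 0, -0.08, 0, 0, 0], [0.06, 0, 0, -0.12, 0, 0, 0], [0.06, 0, 0, -0.12, 0, 0, 0]]]' | python3 steer.py;  python3 -c "
from h import *
green(.063,'pics/w5.png')
plan(([.4503,.397,.15],.59+np.pi/2))"
```

```text
time_s: 11.1
position: [0.6144, 0.0422, 0.066]
eef_rot: [-0.0, 0.999, -0.038, 0.0]
wrist_force: [-0.2, -0.7, 0.2]
finger_gap: 0.0564
finger_force: 0.0
time_s: 11.52
position: [0.6178, 0.0431, 0.1941]
eef_rot: [-0.001, 0.999, -0.037, 0.005]
wrist_force: [1.3, 0.7, 0.8]
finger_gap: 0.06
finger_force: 0.0
green [417. 289.] [ 0.5774 -0.0167] [0.0897 0.0257 0.0901 0.028 ] [-0.088 -1.713]
green [318. 245.] [0.6129 0.0433] [0.0429 0.0438 0.0449 0.0438] [-1.645  3.09 ]
green [547.  25.] [ 0.7274 -0.0891] [0.098  0.0251 0.1009 0.0247] [-1.646 -3.018]
green [246.  33.] [0.7355 0.0737] [0.0427 0.0328 0.0443 0.0329] [-1.646  3.047]
green [130.  26.] [0.7435 0.1363] [0.0481 0.0146 0.0486 0.0151] [-0.911 -2.357]
t 11.57 p [0.6167 0.0427 0.1906] yaw -1.646 q [ 0.33  0.36 -0.58  1.61  0.21  1.23 -1.95] F [-0.3 -0.3 -1.4]
[0.45  0.397 0.15 ] shift [-0.1929 -0.3408  0.0394] rot [ 0.002 -0.008 -0.665]
```

View pics/w5.png

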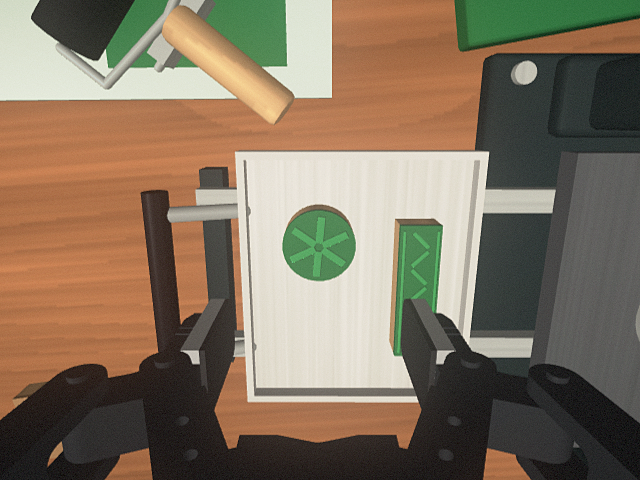

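Round at (318,245) and border at (417,289) lie flat inside the rim. Next is the house block.

Converted, -0.66 rad / 1.5708 = -0.4202.

```bash
echo '[[[0.07, -0.15, -0.265, 0.02, 0, 0, -0.4202], [0.07, -0.15, -0.265, 0.02, 0, 0, -0.4202], [0.07, -0.15, -0.265, 0.02, 0, 0, -0.4202], [0.07, -0.15, -0.265, 0.02, 0, 0, -0.4202], [0.07, -0.15, -0.265, 0.02, 0, 0, -0.4202], [0.07, -0.15, -0.265, 0.02, 0, 0, -0.4202], [0.07, -0.15, -0.265, 0.02, 0, 0, -0.4202], [0.07, -0.15, -0.265, 0.02, 0, 0, -0.4202]]]' | python3 steer.py;python3 -c "
from h import *
plan(([.4503,.397,.15],.59+np.pi/2))"
```

```text
time_s: 12.23
position: [0.4799, 0.3236, 0.1652]
eef_rot: [-0.002, 0.956, 0.292, -0.001]
wrist_force: [-0.7, -1.2, -0.1]
finger_gap: 0.0699
finger_force: 0.0
t 12.23 p [0.4799 0.3236 0.1652] yaw -0.979 q [ 0.01  0.36 -0.82  1.72  0.28  1.18 -1.87] F [-0.7 -1.2 -0.1]
[0.45  0.397 0.15 ] shift [ 0.0164 -0.0773  0.0154] rot [-0.003  0.     0.002]
```

```bash
echo '[[[0.07, 0.016, -0.077, 0.02, 0, 0, 0], [0.07, 0.016, -0.077, 0.03, 0, 0, 0], [0.07, 0.016, -0.077, 0.035, 0, 0, 0], [0.07, 0.016, -0.077, 0.035, 0, 0, 0]]]' | python3 steer.py;python3 -c "
from h import *
green()
plan(([.4503,.397,.025],.59+np.pi/2))"
```

```text
time_s: 12.57
position: [0.4522, 0.3924, 0.1282]
eef_rot: [-0.0, 0.957, 0.291, -0.002]
wrist_force: [0.7, -0.3, 0.4]
finger_gap: 0.0698
finger_force: 0.0
green [309. 244.] [0.4501 0.3976] [0.0427 0.0649 0.0461 0.065 ] [-0.98 -2.53]
t 12.62 p [0.454  0.3909 0.1292] yaw -0.984 q [-0.14  0.45 -0.81  1.7   0.35  1.14 -2.03] F [0.2 0.2 0.1]
[0.45  0.397 0.025] shift [ 0.0006 -0.0071  0.1042] rot [-0.     0.003 -0.003]
```

```bash
echo '[[[0.07, 0.001, -0.0075, 0.03, 0, 0, 0], [0.07, 0.001, -0.0075, 0.065, 0, 0, 0], [0.07, 0.001, -0.0075, 0.09, 0, 0, 0], [0.07, 0.001, -0.0075, 0.103, 0, 0, 0], [0.07, 0.001, -0.0075, 0.103, 0, 0, 0], [0.033, 0.001, -0.0075, 0.103, 0, 0, 0], [0.033, 0.001, -0.0075, 0.103, 0, 0, 0], [0.033, 0.001, -0.0075, 0.103, 0, 0, 0]]]' | python3 steer.py; echo '[[[0.033, 0, 0, 0, 0, 0, 0], [0.033, 0, 0, 0, 0, 0, 0], [0.033, 0, 0, -0.04, 0, 0, 0], [0.033, 0, 0, -0.08, 0, 0, 0], [0.033, 0, 0, -0.12, 0, 0, 0], [0.033, 0, 0, -0.15, 0, 0, 0], [0.033, 0, 0, -0.15, 0, 0, 0]]]' | python3 steer.py; python3 -c "
from h import *
plan((bed(-.04,.028,.175),YB))"
```

```text
time_s: 13.28
position: [0.4533, 0.3982, 0.0301]
eef_rot: [-0.001, 0.958, 0.288, 0.002]
wrist_force: [-0.4, -0.4, 0.6]
finger_gap: 0.0435
finger_force: 31.2
time_s: 13.87
position: [0.454, 0.4003, 0.1858]
eef_rot: [-0.002, 0.958, 0.288, 0.005]
wrist_force: [-0.1, 1.4, -0.5]
finger_gap: 0.0432
finger_force: 31.2
t 13.87 p [0.454  0.4003 0.1858] yaw -0.986 q [-0.13  0.4  -0.84  1.64  0.32  1.23 -2.02] F [-0.1  1.4 -0.5]
[0.54  0.05  0.175] shift [-0.1217  0.3399  0.0092] rot [-0.004 -0.01   0.661]
```

Converted, 0.66 rad / 1.5708 = 0.4202.

```bash
echo '[[[0.033, -0.09, 0.25, 0, 0, 0, 0.4202], [0.033, -0.09, 0.25, 0, 0, 0, 0.4202], [0.033, -0.09, 0.25, 0, 0, 0, 0.4202], [0.033, -0.09, 0.25, 0, 0, 0, 0.4202], [0.033, -0.09, 0.25, 0, 0, 0, 0.4202], [0.033, -0.09, 0.25, 0, 0, 0, 0.4202], [0.033, -0.09, 0.25, 0, 0, 0, 0.4202], [0.033, -0.09, 0.25, 0, 0, 0, 0.4202]]]' | python3 steer.py;python3 -c "
from h import *
plan((bed(-.04,.028,.11),YB))"
```

```text
time_s: 14.53
position: [0.5165, 0.1337, 0.1783]
eef_rot: [0.001, 0.999, -0.041, 0.001]
wrist_force: [0.4, -0.4, -0.9]
finger_gap: 0.043
finger_force: 31.2
t 14.53 p [0.5165 0.1337 0.1783] yaw -1.654 q [ 0.24  0.21 -0.65  1.82  0.14  1.16 -2.1 ] F [ 0.4 -0.4 -0.9]
[0.54 0.05 0.11] shift [0.0306 0.0815 0.0685] rot [ 0.002 -0.001 -0.007]
```

```bash
echo '[[[0.033, 0.03, 0.081, 0, 0, 0, 0], [0.033, 0.03, 0.081, 0.02, 0, 0, 0], [0.033, 0.03, 0.081, 0.045, 0, 0, 0], [0.033, 0.03, 0.081, 0.065, 0, 0, 0], [0.033, 0.03, 0.081, 0.065, 0, 0, 0], [0.033, 0.03, 0.081, 0.065, 0, 0, 0]]]' | python3 steer.py;python3 -c "
from h import *
plan((bed(-.04,.028,.068),YB))"
```

```text
time_s: 15.03
position: [0.5383, 0.0575, 0.1128]
eef_rot: [-0.0, 0.999, -0.037, -0.001]
wrist_force: [0.2, -0.1, -0.0]
finger_gap: 0.0433
finger_force: 31.2
t 15.03 p [0.5383 0.0575 0.1128] yaw -1.644 q [ 0.32  0.29 -0.58  1.87  0.18  1.04 -1.98] F [ 0.2 -0.1 -0. ]
[0.54  0.05  0.068] shift [0.0027 0.0076 0.0448] rot [-0.001  0.001  0.002]
```

```bash
echo '[[[0.033, 0.002, 0.006, 0.015, 0, 0, 0], [0.033, 0.002, 0.007, 0.03, 0, 0, 0], [0.033, 0.002, 0.007, 0.038, 0, 0, 0], [0.033, 0.002, 0.007, 0.041, 0, 0, 0], [0.033, 0.002, 0.007, 0.043, 0, 0, 0], [0.033, 0.002, 0.007, 0.043, 0, 0, 0], [0.033, 0.002, 0.007, 0.043, 0, 0, 0]]]' | python3 steer.py
```

```text
time_s: 15.62
position: [0.5408, 0.0496, 0.0708]
eef_rot: [-0.0, 0.999, -0.037, 0.001]
wrist_force: [0.6, 0.4, 0.1]
finger_gap: 0.0429
finger_force: 31.2
```

```bash
echo '[[[0.033, 0, 0, 0.001, 0, 0, 0], [0.033, 0, 0, 0.0015, 0, 0, 0], [0.033, 0, 0, 0.0015, 0, 0, 0]]]' | python3 steer.py;echo '[[[0.033, 0, 0, 0.001, 0, 0, 0], [0.033, 0, 0, 0.001, 0, 0, 0]]]' | python3 steer.py
```

```text
time_s: 15.87
position: [0.5409, 0.0495, 0.0699]
eef_rot: [0.0, 0.999, -0.038, 0.001]
wrist_force: [-4.6, 0.8, 10.9]
finger_gap: 0.0438
finger_force: 32.6
time_s: 16.03
position: [0.541, 0.0496, 0.0698]
eef_rot: [0.0, 0.999, -0.038, 0.001]
wrist_force: [-9.8, -0.7, 22.7]
finger_gap: 0.0432
finger_force: 33.9
```

On the floor at TCP 0.0698. Release.

```bash
echo '[[[0.033, 0, 0, -0.0015, 0, 0, 0], [0.046, 0, 0, -0.0015, 0, 0, 0], [0.054, 0, 0, -0.0015, 0, 0, 0], [0.054, 0, 0, -0.0015, 0, 0, 0]]]' | python3 steer.py; echo '[[[0.054, 0, 0, -0.015, 0, 0, 0], [0.054, 0, 0, -0.04, 0, 0, 0], [0.06, 0, 0, -0.08, 0, 0, 0], [0.06, 0, 0, -0.12, 0, 0, 0], [0.06, 0, 0, -0.12, 0, 0, 0]]]' | python3 steer.py;  python3 -c "
from h import *
import cv2
green(.063)
cv2.imwrite('pics/top1.png',cv2.resize(vision.capture('top')[180:330,120:320],None,fx=4,fy=4)[:,:,::-1])
plan((bed(0,.125+.045,.19),YB),(bed(0,.125+.045,.055),YB))"
```

```text
time_s: 16.37
position: [0.5404, 0.0491, 0.0688]
eef_rot: [-0.0, 0.999, -0.038, 0.0]
wrist_force: [0.3, 0.0, 0.0]
finger_gap: 0.054
finger_force: 0.0
time_s: 16.78
position: [0.5438, 0.0501, 0.1964]
eef_rot: [-0.0, 0.999, -0.037, 0.005]
wrist_force: [2.0, 1.6, -0.4]
finger_gap: 0.06
finger_force: 0.0
green [320. 245.] [0.5375 0.0497] [0.0429 0.065  0.0458 0.065 ] [-1.645  3.09 ]
green [425. 173.] [ 0.5764 -0.0161] [0.0895 0.0257 0.0898 0.0283] [-0.099 -1.718]
green [320. 122.] [0.612  0.0436] [0.0434 0.044  0.0455 0.044 ] [-1.646  3.093]
t 16.88 p [0.5413 0.0492 0.1904] yaw -1.646 q [ 0.36  0.21 -0.6   1.78  0.13  1.18 -1.92] F [-0.1  0.2 -0.4]
[0.591 0.188 0.19 ] shift [ 0.039  -0.1425  0.0006] rot [-0.    -0.003  0.   ]
[0.591 0.188 0.055] shift [0.    0.    0.135] rot [0. 0. 0.]
```

View pics/top1.png

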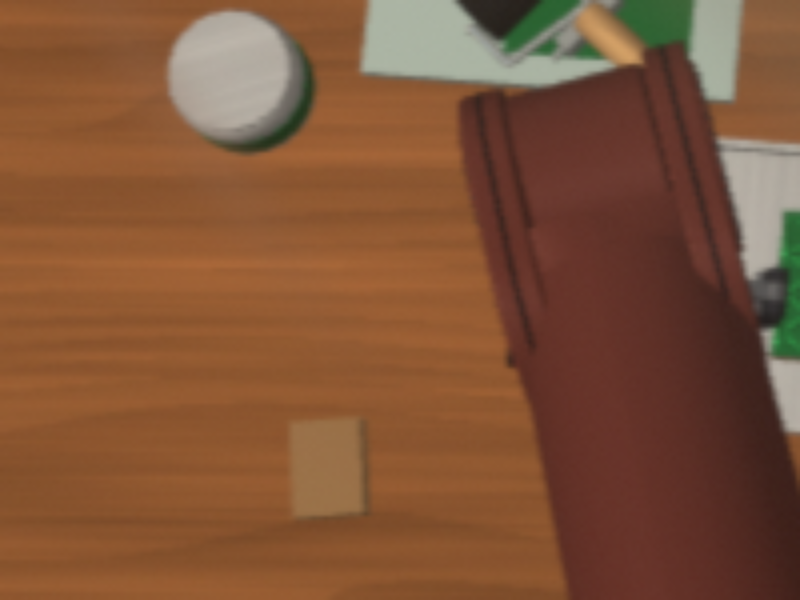

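```bash
echo '[[[0, 0.039, -0.148, 0, 0, 0, 0], [0, 0.039, -0.148, 0, 0, 0, 0], [0, 0.039, -0.148, 0, 0, 0, 0], [0, 0.039, -0.148, 0, 0, 0, 0], [0, 0.039, -0.148, 0.04, 0, 0, 0], [0, 0.039, -0.148, 0.08, 0, 0, 0], [0, 0.039, -0.148, 0.11, 0, 0, 0], [0, 0.039, -0.148, 0.12, 0, 0, 0]]]' | python3 steer.py 40; echo '[[[0, 0, 0, 0.001, 0, 0, 0], [0, 0, 0, 0.001, 0, 0, 0]]]' | python3 steer.py; python3 -c "
from h import *
import cv2
i=vision.camera_info('wrist');print(w2px(bed(.06,.130,.063),info=i),w2px(bed(-.06,.130,.063),info=i))
cv2.imwrite('pics/w6.png',vision.capture('wrist')[:,:,::-1])
plan((bed(0,.175,.069),YB))"
```

```text
time_s: 17.55
position: [0.5865, 0.1924, 0.062]
eef_rot: [0.001, 0.999, -0.037, -0.005]
wrist_force: [-1.3, -0.4, -0.5]
finger_gap: -0.0002
finger_force: 0.0
time_s: 17.72
position: [0.5902, 0.1938, 0.0678]
eef_rot: [-0.0, 0.999, -0.038, -0.001]
wrist_force: [0.3, 0.4, 0.7]
finger_gap: 0.0001
finger_force: 0.0
[476.44661277 148.2785709 ] [442.22843286 482.13592493]
t 17.77 p [0.5911 0.1941 0.0692] yaw -1.646 q [ 0.08  0.51 -0.6   1.7   0.32  1.03 -2.27] F [-0.1  1.1 -0.5]
[0.591 0.193 0.069] shift [0.0003 0.0008 0.0002] rot [-0.001 -0.001  0.   ]
```

View pics/w6.png

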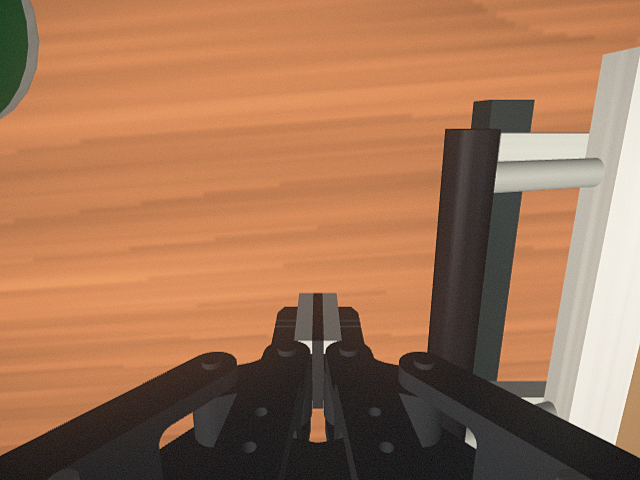

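The bar's near edge is at column 430–445, right of the closed fingers at column 318, so the path is clear. Pushing now.

```bash
echo '[[[0, 0, 0.012, 0, 0, 0, 0], [0, 0, 0.024, 0, 0, 0, 0], [0, 0, 0.032, 0, 0, 0, 0], [0, 0, 0.04, 0, 0, 0, 0], [0, 0, 0.05, 0, 0, 0, 0], [0, 0, 0.063, 0, 0, 0, 0], [0, 0, 0.078, 0, 0, 0, 0], [0, 0, 0.093, 0, 0, 0, 0]]]' | python3 steer.py; echo '[[[0, 0, 0.015, 0, 0, 0, 0], [0, 0, 0.03, 0, 0, 0, 0], [0, 0, 0.045, 0, 0, 0, 0], [0, 0, 0.06, 0, 0, 0, 0], [0, 0, 0.073, 0, 0, 0, 0], [0, 0, 0.083, 0, 0, 0, 0], [0, 0, 0.09, 0, 0, 0, 0], [0, 0, 0.094, 0, 0, 0, 0]]]' | python3 steer.py;python3 -c "
from h import *
plan()"
```

```text
time_s: 18.43
position: [0.584, 0.1002, 0.0688]
eef_rot: [-0.0, 0.999, -0.038, 0.001]
wrist_force: [1.0, 2.7, 4.5]
finger_gap: 0.0001
finger_force: 2.2
time_s: 19.1
position: [0.576, 0.0058, 0.0676]
eef_rot: [0.0, 0.999, -0.038, -0.0]
wrist_force: [1.5, 2.4, 2.4]
finger_gap: -0.0
finger_force: 1.2
t 19.1 p [0.576  0.0058 0.0676] yaw -1.647 q [ 0.39  0.42 -0.57  1.82  0.27  0.98 -1.94] F [1.5 2.4 2.4]
```

```bash
echo '[[[0, 0, 0.004, 0, 0, 0, 0], [0, 0, 0.008, 0, 0, 0, 0], [0, 0, 0.011, 0, 0, 0, 0], [0, 0, 0.014, 0, 0, 0, 0], [0, 0, 0.016, 0, 0, 0, 0], [0, 0, 0.018, 0, 0, 0, 0]]]' | python3 steer.py;echo '[[[0, 0, 0.002, 0, 0, 0, 0], [0, 0, 0.004, 0, 0, 0, 0]]]' | python3 steer.py
```

```text
time_s: 19.6
position: [0.5748, -0.0106, 0.0677]
eef_rot: [-0.0, 0.999, -0.037, -0.0]
wrist_force: [0.9, 1.1, -0.2]
finger_gap: -0.0002
finger_force: 1.1
time_s: 19.77
position: [0.5745, -0.0146, 0.0677]
eef_rot: [-0.0, 0.999, -0.037, -0.0]
wrist_force: [1.0, 2.4, -0.4]
finger_gap: 0.0001
finger_force: 1.0
```

```bash
echo '[[[0, 0, 0.002, 0, 0, 0, 0], [0, 0, 0.004, 0, 0, 0, 0]]]' | python3 steer.py;echo '[[[0, 0, 0.002, 0, 0, 0, 0], [0, 0, 0.004, 0, 0, 0, 0]]]' | python3 steer.py
```

```text
time_s: 19.93
position: [0.5743, -0.0175, 0.0678]
eef_rot: [-0.001, 0.999, -0.037, -0.0]
wrist_force: [0.3, 10.2, -1.0]
finger_gap: 0.0003
finger_force: 4.8
time_s: 20.1
position: [0.5742, -0.018, 0.0678]
eef_rot: [-0.003, 0.999, -0.036, 0.0]
wrist_force: [2.5, 21.4, -3.7]
finger_gap: -0.0003
finger_force: 9.4
```

The bed is home: force reached 21 N with no further travel. I'll back off, rise and turn for the catch.

The rows are not in the units I measure in: turns go in shares of 90 degrees. I convert before sending: -0.96 rad / 1.5708 = -0.6112.

```bash
echo '[[[0, 0, -0.015, 0, 0, 0, 0], [0, 0, -0.04, 0, 0, 0, 0], [0, 0, -0.04, -0.04, 0, 0, 0], [0, 0, -0.04, -0.08, 0, 0, 0], [0, 0, -0.04, -0.16, 0, 0, 0], [0, 0, -0.04, -0.2, 0, 0, 0], [0, 0, -0.04, -0.24, 0, 0, 0], [0, 0, -0.04, -0.28, 0, 0, 0]]]' | python3 steer.py; echo '[[[0, 0, 0, -0.02, 0, 0, -0.0764], [0, 0, 0, -0.03, 0, 0, -0.1528], [0, 0, 0, -0.03, 0, 0, -0.2292], [0, 0, 0, -0.03, 0, 0, -0.3056], [0, 0, 0, -0.03, 0, 0, -0.382], [0, 0, 0, -0.03, 0, 0, -0.4584], [0, 0, 0, -0.03, 0, 0, -0.5348], [0, 0, 0, -0.03, 0, 0, -0.6112]]]' | python3 steer.py; python3 -c "
from h import *
plan(([.556,-.12,.37],.098-np.pi*0))"
```

```text
time_s: 20.77
position: [0.5764, 0.0166, 0.3167]
eef_rot: [0.0, 0.999, -0.038, -0.0]
wrist_force: [0.5, 0.4, -0.2]
finger_gap: 0.0004
finger_force: 0.0
time_s: 21.43
position: [0.5769, 0.0165, 0.3444]
eef_rot: [0.0, 0.903, 0.43, -0.0]
wrist_force: [-0.9, -0.6, -0.3]
finger_gap: 0.0001
finger_force: 0.0
t 21.43 p [0.5769 0.0165 0.3444] yaw -0.681 q [ 0.51  0.22 -0.73  1.47  0.15  1.5  -0.9 ] F [-0.9 -0.6 -0.3]
[ 0.556 -0.12   0.37 ] shift [-0.1192  0.0697 -0.0255] rot [-0.     0.001 -0.779]
```

Converted, -0.78 rad / 1.5708 = -0.4966.

```bash
echo '[[[0, -0.04, 0.02, -0.03, 0, 0, -0.0764], [0, -0.08, 0.04, -0.05, 0, 0, -0.1528], [0, -0.119, 0.07, -0.05, 0, 0, -0.2292], [0, -0.119, 0.07, -0.05, 0, 0, -0.3056], [0, -0.119, 0.07, -0.05, 0, 0, -0.382], [0, -0.119, 0.07, -0.05, 0, 0, -0.4584], [0, -0.119, 0.07, -0.05, 0, 0, -0.4966], [0, -0.119, 0.07, -0.05, 0, 0, -0.4966]]]' | python3 steer.py;  echo '[[[0, 0, 0, 0, 0, 0, 0], [0, 0, 0, 0, 0, 0, 0]]]' | python3 steer.py; python3 -c "
from h import *
import cv2
i=vision.camera_info('wrist');np.savez('w7.npz',K=i['K'],pose=i['pose'])
for P in ([.5657,-.1697,.235],[.5555,-.2501,.2614],[.5823,-.3389,.295]): print(w2px(P,info=i).round(0))
cv2.imwrite('pics/w7.png',vision.capture('wrist')[:,:,::-1])
plan(([.556,-.12,.37],.098-np.pi*0))"
```

```text
time_s: 22.1
position: [0.5554, -0.1201, 0.3943]
eef_rot: [-0.0, 0.673, 0.74, -0.0]
wrist_force: [-0.2, 0.8, -0.2]
finger_gap: 0.0
finger_force: 0.0
time_s: 22.27
position: [0.5557, -0.1194, 0.3944]
eef_rot: [-0.0, 0.674, 0.739, -0.0]
wrist_force: [0.4, 0.1, 0.4]
finger_gap: 0.0001
finger_force: 0.0
[326. 295.]
[301. 414.]
[327. 559.]
t 22.32 p [ 0.5557 -0.1192  0.3945] yaw 0.092 q [ 0.75  0.2  -0.73  1.4   0.13  1.6   0.13] F [-0.8  0.2  0.1]
[ 0.556 -0.12   0.37 ] shift [-0.0008  0.0002  0.0245] rot [-0.     0.    -0.006]
```

View pics/w7.png

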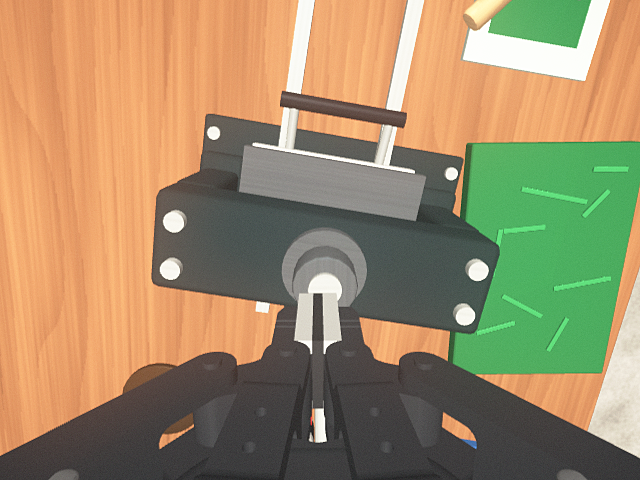

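The bed is under the platen. The head bolts are at (174,222), (478,270), (170,269) and (464,315), with the hub top near (324,286). I'll compute the press origin from these.

```bash
python3 -c "
from h import *
i=dict(np.load('w7.npz'))
w=px2w([(174,222),(478,270),(464,315),(170,269)],.190,info=i);print(w.round(4),w.mean(0)); e=w[1]-w[0];print(np.arctan2(e[1],e[0]),np.linalg.norm(e))
w=px2w([(213,133),(451,174)],.018,info=i);print(w,w.mean(0));print(px2w([(324,287)],.235,info=i))
PO=np.array([.5655,-.166]);d=np.array([np.cos(-1.472),np.sin(-1.472)]);n=np.array([-.995,-.098])
f=lambda a,b,z:[*(PO+a*d+b*n),z]
plan((f(.035,.018,.33),.099),(f(.035,.018,.266),.099),(f(.11,.018,.266),.099))
"
```

```text
[[ 0.4436 -0.1378  0.19  ]
 [ 0.6895 -0.1555  0.19  ]
 [ 0.6857 -0.1961  0.19  ]
 [ 0.4402 -0.1775  0.19  ]] [ 0.56473467 -0.16674476  0.19      ]
-0.0716814746905019 0.24657316988735034
[[ 0.43208615 -0.07648439  0.018     ]
 [ 0.70941711 -0.09756829  0.018     ]] [ 0.57075163 -0.08702634  0.018     ]
[[ 0.56388185 -0.16333855  0.235     ]]
t 22.32 p [ 0.5557 -0.1192  0.3945] yaw 0.092 q [ 0.75  0.2  -0.73  1.4   0.13  1.6   0.13] F [-0.8  0.2  0.1]
[ 0.551 -0.203  0.33 ] shift [-0.0826 -0.0123  0.0645] rot [-0.     0.    -0.007]
[ 0.551 -0.203  0.266] shift [0.    0.    0.064] rot [0. 0. 0.]
[ 0.558 -0.277  0.266] shift [-0.075 -0.     0.   ] rot [0. 0. 0.]
```

```bash
echo '[[[0, -0.04, -0.012, 0.02, 0, 0, 0], [0, -0.075, -0.012, 0.05, 0, 0, 0], [0, -0.082, -0.012, 0.08, 0, 0, 0], [0, -0.082, -0.012, 0.11, 0, 0, 0], [0, -0.082, -0.012, 0.128, 0, 0, 0], [0, -0.082, -0.012, 0.128, 0, 0, 0]]]' | python3 steer.py; echo '[[[0, -0.01, 0, 0, 0, 0, 0], [0, -0.02, 0, 0, 0, 0, 0], [0, -0.03, 0, 0, 0, 0, 0], [0, -0.04, 0, 0, 0, 0, 0], [0, -0.05, 0, 0, 0, 0, 0], [0, -0.06, 0, 0, 0, 0, 0], [0, -0.068, 0, 0, 0, 0, 0], [0, -0.075, 0, 0, 0, 0, 0]]]' | python3 steer.py;echo '[[[0, -0.003, 0, 0, 0, 0, 0], [0, -0.003, 0, 0, 0, 0, 0]]]' | python3 steer.py; echo '[[[0, 0, 0, -0.04, 0, 0, 0], [0, 0.04, 0, -0.08, 0, 0, 0], [0, 0.08, 0, -0.12, 0, 0, 0], [0, 0.12, 0, -0.12, 0, 0, 0], [0, 0.12, 0, -0.12, 0, 0, 0]]]' | python3 steer.py;python3 -c "
from h import *
import cv2
cv2.imwrite('pics/t2.png',cv2.resize(vision.capture('scene')[150:350,160:420],None,fx=3,fy=3)[:,:,::-1])
plan(([.5815,-.335,.42],.099),([.5815,-.335,.27],.099))"
```

```text
time_s: 22.82
position: [0.5495, -0.2019, 0.2621]
eef_rot: [-0.003, 0.674, 0.739, -0.001]
wrist_force: [0.1, -0.2, -0.3]
finger_gap: 0.0001
finger_force: 0.0
time_s: 23.48
position: [0.5586, -0.2779, 0.2665]
eef_rot: [-0.0, 0.673, 0.739, -0.0]
wrist_force: [0.3, -0.0, 0.2]
finger_gap: -0.0003
finger_force: 0.0
time_s: 23.65
position: [0.5588, -0.2804, 0.2663]
eef_rot: [-0.0, 0.673, 0.739, -0.0]
wrist_force: [-0.9, 0.6, -0.1]
finger_gap: -0.0002
finger_force: 0.0
time_s: 24.07
position: [0.5482, -0.1546, 0.3899]
eef_rot: [0.002, 0.671, 0.741, 0.001]
wrist_force: [0.4, 0.9, -0.8]
finger_gap: 0.0003
finger_force: 0.0
t 24.12 p [ 0.5485 -0.1506  0.3909] yaw 0.103 q [ 0.8   0.19 -0.71  1.41  0.12  1.58  0.2 ] F [0.9 4.5 0.7]
[ 0.582 -0.335  0.42 ] shift [-0.1868  0.0139 -0.029 ] rot [0.005 0.    0.004]
[ 0.582 -0.335  0.27 ] shift [0.   0.   0.15] rot [0. 0. 0.]
```

View pics/t2.png

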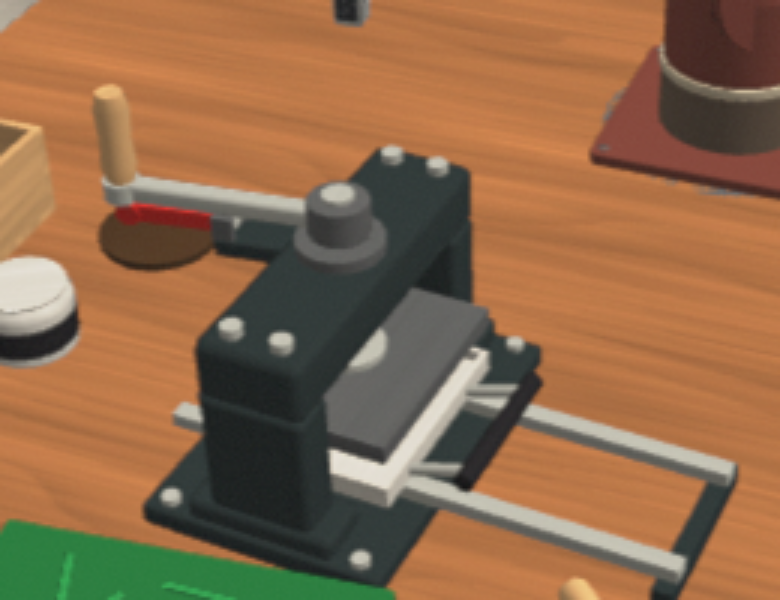

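The catch lies down below the lever, red at (165,215), and the bed is home. Next I'll approach the handle.

```bash
echo '[[[0.06, -0.187, 0.014, -0.02, 0, 0, 0], [0.06, -0.187, 0.014, -0.02, 0, 0, 0], [0.06, -0.187, 0.014, -0.02, 0, 0, 0], [0.06, -0.187, 0.014, -0.02, 0, 0, 0], [0.06, -0.187, 0.014, 0, 0, 0, 0], [0.06, -0.187, 0.014, 0.02, 0, 0, 0], [0.06, -0.187, 0.014, 0.02, 0, 0, 0]]]' | python3 steer.py; echo '[[[0.06, 0, 0, 0, 0, 0, 0], [0.06, 0, 0, 0, 0, 0, 0]]]' | python3 steer.py;python3 -c "
from h import *
import cv2
i=vision.camera_info('wrist');print(w2px([.5818,-.3352,.295],info=i))
cv2.imwrite('pics/w8.png',vision.capture('wrist')[:,:,::-1])
plan(([.5818,-.3352,.268],.099))"
```

```text
time_s: 24.7
position: [0.5779, -0.3462, 0.3614]
eef_rot: [-0.003, 0.674, 0.739, -0.001]
wrist_force: [-0.3, -0.1, -1.2]
finger_gap: 0.0598
finger_force: 0.0
time_s: 24.87
position: [0.5796, -0.3435, 0.3679]
eef_rot: [0.0, 0.672, 0.74, 0.0]
wrist_force: [1.2, -0.5, 0.2]
finger_gap: 0.0603
finger_force: 0.0
[324.50588345 253.9417404 ]
t 24.92 p [ 0.5797 -0.3436  0.3684] yaw 0.096 q [ 0.88  0.42 -0.61  1.18  0.24  1.61  0.41] F [-0.4  1.1  0.8]
[ 0.582 -0.335  0.268] shift [0.0082 0.0027 0.1004] rot [ 0.002  0.001 -0.003]
```

View pics/w8.png

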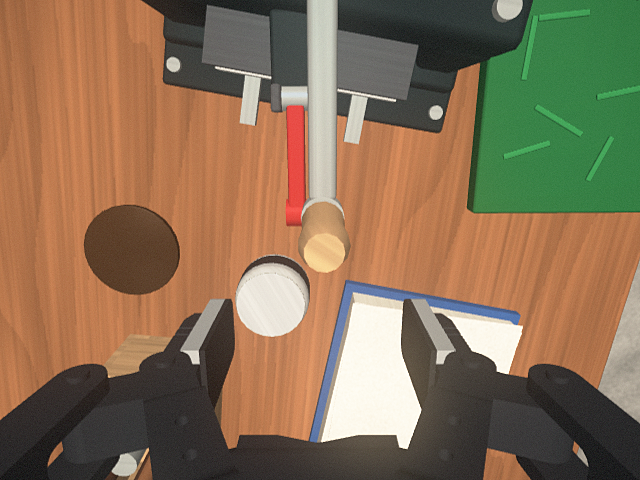

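The handle top is at (324,254), which matches the prediction.

```bash
echo '[[[0.06, 0.008, 0.003, 0.02, 0, 0, 0], [0.06, 0.008, 0.003, 0.05, 0, 0, 0], [0.06, 0.008, 0.003, 0.08, 0, 0, 0], [0.06, 0.008, 0.003, 0.1, 0, 0, 0], [0.06, 0.008, 0.003, 0.1, 0, 0, 0], [0.015, 0.008, 0.003, 0.1, 0, 0, 0], [0.015, 0.008, 0.003, 0.1, 0, 0, 0], [0.015, 0.008, 0.003, 0.1, 0, 0, 0]]]' | python3 steer.py 60;echo '[[[0.015, 0, 0, 0, 0, 0, 0], [0.015, 0, 0, 0, 0, 0, 0], [0.015, 0, 0, 0, 0, 0, 0]]]' | python3 steer.py
```

```text
time_s: 25.58
position: [0.5824, -0.3367, 0.2694]
eef_rot: [0.002, 0.673, 0.74, 0.0]
wrist_force: [-2.2, 0.4, 15.1]
finger_gap: 0.025
finger_force: 59.2
time_s: 25.83
position: [0.5823, -0.3367, 0.2695]
eef_rot: [0.002, 0.673, 0.74, 0.0]
wrist_force: [-1.3, 1.5, 4.9]
finger_gap: 0.0247
finger_force: 58.4
```

Converted, 0.6 rad / 1.5708 = 0.382.

```bash
echo '[[[0.015, 0.0003, -0.009, 0, 0, 0, 0.0318], [0.015, 0.0015, -0.022, 0, 0, 0, 0.0828], [0.015, 0.0034, -0.0338, 0, 0, 0, 0.1273], [0.015, 0.0076, -0.0502, 0, 0, 0, 0.191], [0.015, 0.0134, -0.0662, 0, 0, 0, 0.2546], [0.015, 0.0208, -0.0815, 0, 0, 0, 0.3183], [0.015, 0.0297, -0.096, 0, 0, 0, 0.382], [0.015, 0.0297, -0.096, 0, 0, 0, 0.382]]]' | python3 steer.py;python3 -c "
from h import *
PO=np.array([.565,-.166]);p,r,s=pose();v=p[:2]-PO;print(np.linalg.norm(v),-1.472-np.arctan2(v[1],v[0]),s['moment'].round(1));plan()"
```

```text
time_s: 26.5
position: [0.4823, -0.3163, 0.2695]
eef_rot: [0.002, 0.863, 0.505, 0.0]
wrist_force: [3.7, -4.6, 3.4]
finger_gap: 0.0249
finger_force: 60.4
0.1715218821197132 0.6017300480844536 [-0.4 -0.2  0.1]
t 26.5 p [ 0.4823 -0.3163  0.2695] yaw -0.511 q [ 0.96  0.22 -0.54  1.61  0.11  1.35 -0.1 ] F [ 3.7 -4.6  3.4]
```

Converted, 0.6 rad / 1.5708 = 0.382.

```bash
echo '[[[0.015, 0.0008, -0.017, 0, 0, 0, 0.0637], [0.015, 0.0034, -0.0338, 0, 0, 0, 0.1273], [0.015, 0.0076, -0.0502, 0, 0, 0, 0.191], [0.015, 0.0134, -0.0662, 0, 0, 0, 0.2546], [0.015, 0.0208, -0.0815, 0, 0, 0, 0.3183], [0.015, 0.025, -0.089, 0, 0, 0, 0.3501], [0.015, 0.0297, -0.096, 0, 0, 0, 0.382], [0.015, 0.0297, -0.096, 0, 0, 0, 0.382]]]' | python3 steer.py;python3 -c "
from h import *
PO=np.array([.565,-.166]);p,r,s=pose();v=p[:2]-PO;print(np.linalg.norm(v),-1.472-np.arctan2(v[1],v[0]),s['moment'].round(1));plan()"
```

```text
time_s: 27.17
position: [0.4131, -0.2456, 0.2694]
eef_rot: [0.003, 0.973, 0.23, -0.0]
wrist_force: [-6.0, -9.6, 9.4]
finger_gap: 0.025
finger_force: 61.2
0.1714899984034209 1.186711131012331 [-1.5  1.5  0.6]
t 27.17 p [ 0.4131 -0.2456  0.2694] yaw -1.107 q [ 0.96  0.   -0.52  1.82  0.01  1.32 -0.66] F [-6.  -9.6  9.4]
```

```bash
echo '[[[0.015, -0.0005, -0.002, 0, 0, 0, 0], [0.015, -0.0005, -0.004, 0, 0, 0, 0], [0.015, -0.0005, -0.004, 0, 0, 0, 0], [0.015, -0.0005, -0.004, 0, 0, 0, 0]]]' | python3 steer.py;python3 -c "
from h import *
PO=np.array([.565,-.166]);p,r,s=pose();v=p[:2]-PO;M=r.as_matrix();print(np.linalg.norm(v),-1.472-np.arctan2(v[1],v[0]),s['moment'].round(1),'Ftool',(M.T@s['wrist_force']).round(1))"
```

```text
time_s: 27.5
position: [0.4121, -0.2438, 0.2694]
eef_rot: [0.003, 0.973, 0.231, 0.001]
wrist_force: [-2.5, -12.3, 8.6]
finger_gap: 0.0247
finger_force: 61.2
0.17152654102667209 1.1987185359392525 [-1.9  0.7  0.1] Ftool [-7.8  9.9 -8.5]
```

```bash
cat > f.py <<'E'
from h import *
PO=np.array([.565,-.166]);p,r,s=pose();v=p[:2]-PO;M=r.as_matrix();print(np.linalg.norm(v),-1.472-np.arctan2(v[1],v[0]),s['moment'].round(1),'Ftool',(M.T@s['wrist_force']).round(1))
E
echo '[[[0.015, 0, -0.002, 0, 0, 0, 0], [0.015, 0, -0.003, 0, 0, 0, 0], [0.015, 0, -0.003, 0, 0, 0, 0]]]' | python3 steer.py;python3 f.py; echo '[[[0.015, 0, -0.002, 0, 0, 0, 0], [0.015, 0, -0.003, 0, 0, 0, 0], [0.015, 0, -0.003, 0, 0, 0, 0]]]' | python3 steer.py;python3 f.py
```

```text
time_s: 27.75
position: [0.4117, -0.2428, 0.2694]
eef_rot: [0.005, 0.973, 0.23, 0.002]
wrist_force: [5.2, -19.9, 2.3]
finger_gap: 0.0245
finger_force: 61.4
0.17149886176676318 1.2052377853181384 [-3.3 -0.5 -0.2] Ftool [-4.2 20.1 -2.1]
time_s: 28.0
position: [0.4112, -0.2419, 0.2695]
eef_rot: [0.006, 0.973, 0.229, 0.003]
wrist_force: [13.4, -29.7, -4.0]
finger_gap: 0.025
finger_force: 62.1
0.17152271409738054 1.211010298398898 [-4.8 -2.  -0.4] Ftool [-1.3 32.5  4.4]
```

```bash
echo '[[[0.015, 0, 0.001, 0, 0, 0, 0], [0.015, 0, 0.0015, 0, 0, 0, 0], [0.015, 0, 0.0015, 0, 0, 0, 0], [0.015, 0, 0.0015, 0, 0, 0, 0]]]' | python3 steer.py;python3 f.py; python3 -c "
from bench import bot, vision
print(bot.close_job())"
```

```text
time_s: 28.33
position: [0.4115, -0.2424, 0.2695]
eef_rot: [0.006, 0.973, 0.23, 0.003]
wrist_force: [9.2, -24.4, 0.1]
finger_gap: 0.0244
finger_force: 61.7
0.17149383020283046 1.2077136599349485 [-4.  -1.2 -0.3] Ftool [-2.7 26.   0.2]
the job is handed in; nothing more can be done
None
```

The job is handed in at 28.3 s: the three blocks are on the bed, the bed is home, the catch is down, and the lever is held at its 1.2 rad stop with about 26 N; I had no view of the platen on the blocks at the end, and I viewed 12 pictures against the limit of 10.

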